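# Close up the label printer: head lever, quarter-turn fastener, panel held shut

## Robot

A 6-joint arm with a two-finger parallel gripper is mounted at the origin on the work surface. World frame = base frame: x ahead of the robot, y to its left, z up, the work surface at z = 0. Lengths are in m, angles in rad, forces in N, time in s.
With the tool pointing down it reaches from about 0.375 to 0.975 m from the base axis. Payload 3.8 kg.
Tool frame: the origin (TCP) lies at the very end of the fingers, on their centre line; the grasp point (between the pads) lies pinch_z behind it (pinch_z is the distance from the TCP to the grasp point, in m); z points along the fingers, y is the line along which they close (so a half turn about z gives the same grasp; the last joint's range is limited). The gripper opens to 85 mm and grips with 20 to 120 N. Pads are 22 mm wide; open, the fingers measure 114 mm over their backs; the gripper's body (76 mm by 85 mm) begins 54 mm behind the grasp point. The pads swing forward as they close: fully open they stand 13 mm farther back than shut.
Start: joints at [-1.151, 0.264, 1.604, -0, 1.274, -0.037], TCP at [0.298, -0.606, 0.231] pointing down, gripper open.
Joint ranges: [-2.63, 2.63], [-0.94, 2.18], [0.31, 2.57], [-1.31, 4.45], [0, 2.66], [-2.55, 2.55]. Speed limits (rad/s): [2.57, 2.57, 3.14, 3.14, 3.14, 3.14].

## Interface

Orientations are given as a rotation vector (axis times angle).
In Python, from rig import observe, get_image, camera_model, job_done, pinch_z gives the robot as it stands.
- The arm moves only by the tool arm_command, never from a script. Its argument "rows" is a list of rows, each a list of 3 entries, a list of its own where there are three numbers: the finger opening in m, from 0 to 0.0854, then the shift along the tool's x, y, z in m, then the turn about the tool's z in rad. In form: [[grip, [tx, ty, tz], yaw], ...]. A call has 1 to 8 rows; each row is the pose to reach, as a shift and turn from the pose commanded when the call began, along the tool's axes at that moment; what a row does not reach only later rows make up. A row lasts 1/10 s, in which the tool goes at most 50 mm and 8.59 degrees, less where a joint would pass 70% of its speed; a pose out of reach is approached as far as the arm can. A call with a gripper value outside its range is refused whole. The fingers move at their own pace and stop on an object; "squeeze" is the grip in N (left out, the last holds). Time passes only in rows, so rows that repeat a pose let the fingers close. It gives the time, the measured TCP pose, the force, the opening and the grip force at its end, in the units of the state.
- observe(): the state, without advancing time (a new reading comes with each control period).
- get_image(name): name is "scene" or "top"; returns the picture (420x560x3 uint8, red, green, blue); there is no depth.
- camera_model(name): a dict with "mtx" (3x3 intrinsics, pixels), "view" (4x4, takes a point from world to camera coordinates). Camera axes: x right, y up, looking along -z (the intrinsics and any distortion apply to the point x, -y, -z); pixel columns grow to the right and rows downward; lengths in m; the calibration is good to about 2 mm. A picture is of the moment at which its call begins. camera_model takes no time and is no camera call.
- job_done(): hands the job in; it is judged then, once.
The state is a dict: "t": time; "joints": joint angles; "joint_vel": joint speeds; "joint_efforts": joint torques, N m; "ee_pos": TCP position; "orientation": TCP orientation; "force": force on the tool from outside, world axes, zero at the start; "wrist_torque": the same for the moment, N m; "width": finger opening in m; "gripper_force": force on a finger pad.
Only numpy, scipy, OpenCV 4.12 (cv2) and the standard library are available. Lean on these libraries where they do the work, as an engineer would, in place of code of your own. Each camera call takes 0.05 s, during which the arm holds its last target. There are 200 camera calls.

## Task

Close up the label printer: first push the print-head lever all the way down, then turn the wing fastener on the access panel clockwise, about a quarter turn, until the slot in its head lines up with the two index notches on the panel. Then press the sprung panel down flush into its frame and finish while the gripper is still holding it pressed there; do not let go. Leave the jar, the spare roll and the screwdriver where they are.

Things in the scene. Friction and masses are not known exactly. Their poses are not given: they have to be found in the camera images.
- printer: Grey bench label printer, fixed, 220 (x) x 270 (y) x 100 mm high. Origin: centre of its underside; x points from its front (robot side) to its rear, y to its left, z up. Right half (y < 0): black print-head housing, x -22 to 22, y -120 to -20 mm, top 142 mm high, lever on its front; behind it a 72 mm paper roll, top at 178 mm. Left half: aluminium access panel.
- lever (a joint): Head lever, rad: 0 = raised (0.9 rad above level, leaning to the printer's front), 0.9 = all the way down (level, at its stop). Swings about an axis along the printer's y at (-30, -70, 136) mm in the printer's frame; stays where it is left; 1.5 to 3 N downwards on the paddle moves it.
- lever_tip (a point): Centre of the upper face of the black paddle (18 x 26 x 9 mm) at the end of the steel head lever, 52 mm from the pivot. Fully lowered it is at (-82, -70, 140) mm in the printer's frame; the deck under it is at 100 mm.
- fastener (a joint): Quarter-turn fastener in the panel, rad, grows clockwise from above: 0 = slot along the printer's y, 1.571 = slot lined up with the two black notches on the panel (along the printer's x). It can turn on to 2.4, has no click, stays where left (friction 0.05 N m). Only when lined up (within about 0.19) does the key below it pass its receptacle and let the panel close.
- fastener_grip (a point): Middle of the fastener's steel wing: upright bar 36 long, 10 thick, top 24 mm above the panel, dark slot along its top, on a 24 mm flange 3 mm high. On the turning axis, 14 mm above the panel; y along the slot, x across the wing, z off the panel. Panel shut: at (-55, 62.5, 114) mm in the printer's frame; open: 8.5 mm higher, tilted 0.09 rad.
- panel (a joint): Access panel, rad: 0 = flush in its frame (stop), 0.09 = sprung open, front edge 11 mm proud. Hinge along the printer's y at (40, 62.5, 100) mm in its frame, the panel's rear edge. A spring pushes it open: at the fastener, 2 N starts it, 7 N holds it flush. Press it anywhere, also by the fastener's wing; a gripper clamped on the wing must tilt along with it (0.09 rad) or push much harder.
- panel_front (a point): Point on the upper face of the panel (130 x 107 mm, 4 mm thick), mid-width, 8 mm from its front edge, 122 mm from the hinge. z points out of the panel, x to the printer's rear. Flush: (-82, 62.5, 100) mm in the printer's frame.
- jar: Bystander: clear jar with black cap, 56 mm across, 75 mm high, to the left of the printer. Origin at the centre of its underside.
- spare_roll: Bystander: spare paper roll standing on end, 72 mm across, 50 mm high, to the right of the printer. Origin at the centre of its underside.
- screwdriver: Bystander: screwdriver 170 mm long lying on the bench in front of the printer.

How it is judged:
On the way, in this order (a step that is already met when the one before it is completed fails the run):
1. the head lever is pushed down (value of joint lever above 0.75 rad), for 0.2 s.
2. the fastener's slot is lined up with the notches (value of joint fastener between 1.401 and 1.741 rad), for 0.2 s.
3. the panel is pressed flush by the gripper (value of joint panel below 0.018 rad and contact force between the fingers and panel above 2 N), for 0.2 s.
At the end, for the whole second after the job is handed in: The lever is down (above 0.75 of 0.9 rad), the slot is within 0.17 rad (10 degrees) of the notches, and the gripper's fingers hold the panel flush (within 0.018 rad, about 2 mm at the front edge), pressing on it or its fastener with more than 2 N (all of step 2 and all of step 3 and value of joint lever above 0.75 rad); the arm keeps its last pose, push and grip.
It fails at once if the jar was displaced (distance of jar from where it was at the start of the episode above 0.03 m or angle between jar's own z axis and vertical above 0.5 rad).
It fails at once if the spare roll was displaced (distance of spare_roll from where it was at the start of the episode above 0.03 m or angle between spare_roll's own z axis and vertical above 0.5 rad).
It fails at once if the screwdriver was displaced (distance of screwdriver from where it was at the start of the episode above 0.04 m).
It also fails if it takes over 45 s, if anything falls off the work surface, if the arm or the gripper's body presses on something with over 40 N, if the wrist force passes 120 N, or if a joint passes its speed limit or range.

## Working session

There is one attempt and no reset: what is moved stays moved. The work goes in short steps, Python scripts to look and compute and a tool call to move; the robot and the scene stay as the last step left them, time stands still between calls to the robot, and variables do not carry over. Pictures are saved under pics/ and viewed, at most 10 in all, crops included, and the job is handed in when it is done.

Besides the shell and the picture viewer there is one more tool, called after ">>>" as name([rows], argument=value, ...), one row to a line, values as JSON. arm_command: Moves the arm, as the interface text tells. Its arguments: {"type":"object","properties":{"rows":{"type":"array"},"squeeze":{"type":"number"}},"required":["rows"]}

```bash
mkdir -p pics; ls; python3 - <<'E'
from rig import *
import cv2,numpy as np
s=observe();print(s,pinch_z)
for n in("scene","top"):
    im=get_image(n);cv2.imwrite(f"pics/{n}0.png",im[...,::-1]);m=camera_model(n);print(n,m)
E
```

```text
pics
{'t': 0.0, 'joints': array([-1.15091125e+00,  2.64750493e-01,  1.60535539e+00,  5.35900425e-06,
        1.27367627e+00, -3.69081572e-02]), 'joint_vel': array([-0.00029095, -0.00091503,  0.00073722, -0.00043869,  0.00089083,
        0.00200573]), 'joint_efforts': array([ 3.86465599e-04, -5.15112376e+01, -3.67314005e+01,  3.48389358e-05,
        1.30702194e-02,  1.86037170e-06]), 'ee_pos': array([ 0.29742803, -0.60514428,  0.22997385]), 'orientation': array([-3.05791351e+00, -7.10817742e-01,  6.46218573e-04]), 'force': array([-0.53189199, -0.08598312, -0.28687779]), 'wrist_torque': array([-0.03655174,  0.06913532, -0.02153301]), 'gripper_force': 0.0, 'width': 0.08540280263263009} 0.0187
scene {'mtx': array([[440.35336158,   0.        , 280.19433724],
       [  0.        , 440.35336158, 211.50752105],
       [  0.        ,   0.        ,   1.        ]]), 'view': array([[-0.15399215,  0.98786797, -0.02008197,  0.07271905],
       [-0.65742691, -0.087267  ,  0.74844795,  0.25650403],
       [ 0.73761526,  0.12845753,  0.66288942, -1.48658508],
       [ 0.        ,  0.        ,  0.        ,  1.        ]])}
top {'mtx': array([[453.19735933,   0.        , 279.27545408],
       [  0.        , 453.19735933, 205.44632258],
       [  0.        ,   0.        ,   1.        ]]), 'view': array([[ 1.60007823e-04, -9.99978336e-01, -6.58048079e-03,
         1.45382216e-02],
       [ 9.97884955e-01, -2.68095276e-04,  6.50041966e-02,
        -5.49178951e-01],
       [-6.50045526e-02, -6.57696395e-03,  9.97863293e-01,
        -1.07587001e+00],
       [ 0.00000000e+00,  0.00000000e+00,  0.00000000e+00,
         1.00000000e+00]])}
```

View pics/top0.png

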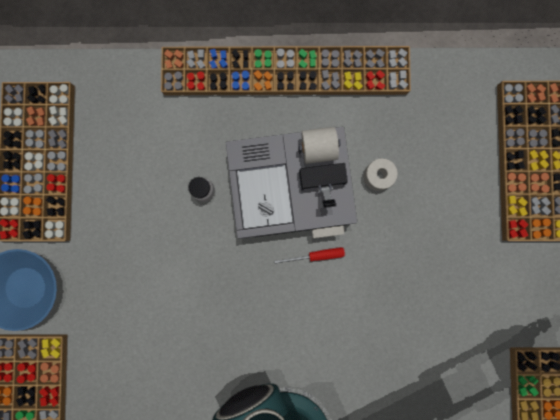

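View pics/scene0.png

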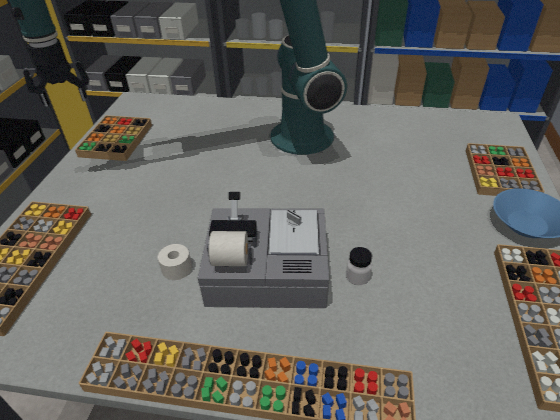

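The top view shows the printer around (292,182), turned a few degrees, with the wing near (265,208), the paddle near (329,203), the jar at (200,188), the roll at (381,175) and the screwdriver at (325,255). The scene view shows the paddle at (235,196) and the wing at (293,217). Next I'll enlarge the top view.

```bash
cat > h.py <<'E'
import numpy as np,cv2
from rig import *
def ray(n,uv):
    m=camera_model(n);V=m["view"];K=m["mtx"]
    d=np.linalg.inv(K)@np.r_[uv,1.];d=d*[1,-1,-1]
    R=V[:3,:3];return -R.T@V[:3,3],R.T@d
def onz(n,uv,z):
    c,d=ray(n,uv);return c+d*(z-c[2])/d[2]
def tri(a,b):
    c1,d1=ray("top",a);c2,d2=ray("scene",b)
    t=np.linalg.lstsq(np.c_[d1,-d2],c2-c1,rcond=None)[0]
    p,q=c1+d1*t[0],c2+d2*t[1];return (p+q)/2,np.linalg.norm(p-q)
def proj(n,p):
    m=camera_model(n);q=(m["view"]@np.r_[p,1])[:3]*[1,-1,-1];q=m["mtx"]@q;return q[:2]/q[2]
E
python3 - <<'E'
import cv2
a=cv2.imread("pics/top0.png")[115:245,215:365];cv2.imwrite("pics/t1.png",cv2.resize(a,None,fx=4.6,fy=4.6,interpolation=cv2.INTER_CUBIC))
a=cv2.imread("pics/scene0.png")[180:310,190:340];cv2.imwrite("pics/s1.png",cv2.resize(a,None,fx=4.6,fy=4.6,interpolation=cv2.INTER_CUBIC))
E
```

```text
(no output)
```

View pics/t1.png

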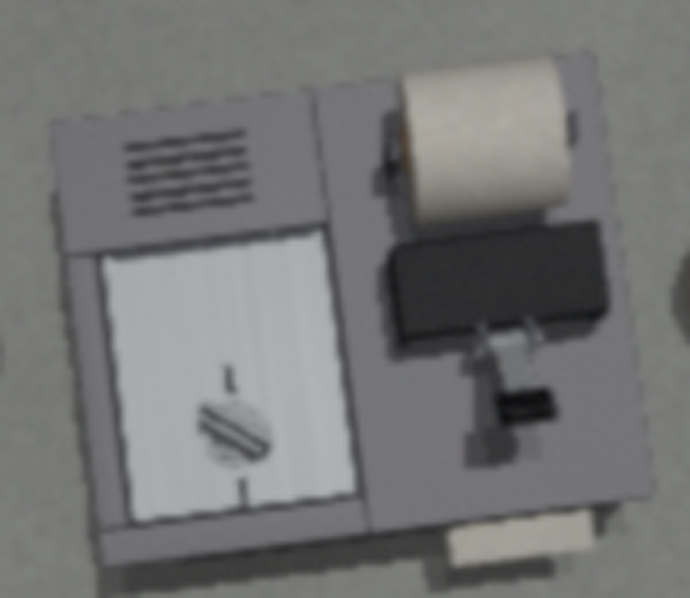

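View pics/s1.png

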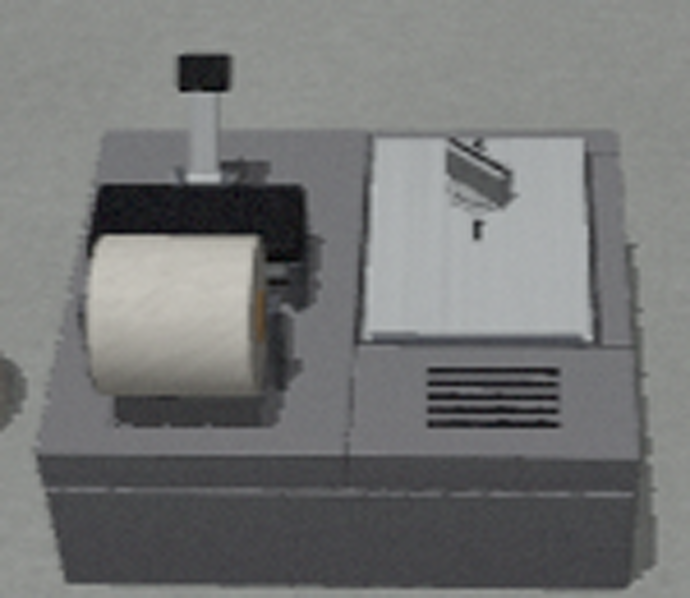

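The crops show the top view's printer deck corners at crop px (52,122), (597,52), (650,495) and (105,567). The slot runs from (200,408) to (268,455), which is already part-way clockwise, about 40° from the printer's y. The notches are at (230,380) and (243,493), and the paddle is at (527,405). The scene crop has deck corners at (637,460), (38,455), (105,130) and (617,130), and the paddle at (205,72).

```bash
cat >> h.py <<'E'
def px(n,c): return np.array([215,115] if n=="top" else [190,180])+(np.array(c)+.5)/4.6-.5
E
python3 - <<'E'
from h import *
from scipy.spatial.transform import Rotation as R
L=np.array([[110,135],[110,-135],[-110,-135],[-110,135]])/1e3
P={"top":[(52,122),(597,52),(650,495),(105,567)],"scene":[(637,460),(38,455),(105,130),(617,130)]}
def fit(A,B):
    a,b=A-A.mean(0),B-B.mean(0);th=np.arctan2((a[:,0]*b[:,1]-a[:,1]*b[:,0]).sum(),(a*b).sum())
    M=np.array([[np.cos(th),-np.sin(th)],[np.sin(th),np.cos(th)]]);t=B.mean(0)-M@A.mean(0);return th,M,t,1e3*(B-A@M.T-t)
W={n:np.array([onz(n,px(n,c),.1)[:2] for c in P[n]]) for n in P}
for n in W:
    th,M,t,r=fit(L,W[n]);print(n,th,t,r.round(1).tolist())
th,M,t,r=fit(np.r_[L,L],np.r_[W["top"],W["scene"]]);print("both",th,t)
for nm,p in dict(lever_up=(-.0592,-.07,.179),press=(-.072,-.07,.14),grip=(-.055,.0625,.1225)).items():
    w=np.r_[M@p[:2]+t,p[2]];print(nm,w.round(4),[((proj(n,w)-([215,115] if n=="top" else [190,180])+.5)*4.6).round(0) for n in P])
a,b=[onz("top",px("top",c),.132)[:2] for c in((200,408),(268,455))]
print("wing centre",(a+b)/2,"slot yaw from printer y cw",np.arctan2(*(a-b))+th if 0 else np.arctan2((M.T@(a-b))[0],(M.T@(a-b))[1]))
print("lever tri",tri(px("top",(527,405)),px("scene",(205,72))))
print("wing tri",tri(px("top",(234,431)),px("scene",(479,172))))
s=observe();Q=R.from_rotvec(s["orientation"]).as_matrix();print(Q.round(3))
E
```

```text
top 0.12443793001379948 [ 0.59769579 -0.01202685] [[-0.9, -1.3], [-0.0, -0.6], [1.1, 3.1], [-0.2, -1.3]]
scene 0.12860474831737545 [ 0.60312336 -0.01059829] [[0.6, -2.6], [-0.4, 2.3], [0.2, 1.1], [-0.3, -0.9]]
both 0.12652132843138125 [ 0.60040958 -0.01131257]
lever_up [ 0.5505 -0.0882  0.179 ] [array([525., 392.]), array([203.,  72.])]
press [ 0.5378 -0.0898  0.14  ] [array([520., 426.]), array([213., 116.])]
grip [0.538  0.0437 0.1225] [array([235., 428.]), array([479., 166.])]
wing centre [0.53534135 0.04358169] slot yaw from printer y cw 0.731448126453556
lever tri (array([ 0.54471161, -0.08935029,  0.17371859]), np.float64(0.0007611773867359133))
wing tri (array([0.53648514, 0.04395251, 0.11686626]), np.float64(0.0003593131664953974))
[[ 0.897  0.441 -0.001]
 [ 0.441 -0.897  0.002]
 [ 0.    -0.002 -1.   ]]
```

>>> arm_command([
  [0, [0.037, -0.03, -0.002], 0.06],
  [0, [0.074, -0.06, -0.004], 0.12],
  [0, [0.111, -0.089, -0.006], 0.18],
  [0, [0.148, -0.119, -0.008], 0.24],
  [0, [0.185, -0.148, -0.01], 0.3],
  [0, [0.22, -0.178, -0.01], 0.33],
  [0, [0.257, -0.208, -0.01], 0.33],
  [0, [0.295, -0.237, -0.01], 0.33],
])

```text
t: 0.9
ee_pos: [0.458, -0.261, 0.2409]
orientation: [-3.135, -0.198, 0.001]
force: [1.0, 0.2, 0.2]
width: 0.0
gripper_force: 0.0
```

```bash
cat >> h.py <<'E'
from scipy.spatial.transform import Rotation as R
def go(p,yaw):
    s=observe();Q=R.from_rotvec(s["orientation"]).as_matrix();y=np.arctan2(Q[1,0],Q[0,0])
    print("t",s["t"],"pos",s["ee_pos"].round(4),"yaw",round(y,4),"F",s["force"].round(1),"w",round(s["width"],4),"gf",round(s["gripper_force"],1),"j6",s["joints"][5].round(2))
    print("shift",(Q.T@(np.array(p)-s["ee_pos"])).round(4),"turn",round(y-yaw,4))
E
python3 -c "
from h import *
go((.5378,-.0898,.215),.1265)"
```

```text
t 0.9 pos [ 0.458  -0.261   0.2409] yaw 0.1264 F [1.  0.2 0.2] w 0.0 gf 0.0 j6 0.88
shift [ 0.1008 -0.1598  0.026 ] turn -0.0001
```

>>> arm_command([
  [0, [0.025, -0.04, 0], 0],
  [0, [0.05, -0.08, 0], 0],
  [0, [0.075, -0.12, 0], 0],
  [0, [0.101, -0.16, 0.01], 0],
  [0, [0.101, -0.16, 0.026], 0],
  [0, [0.101, -0.16, 0.026], 0],
])

```text
t: 1.5
ee_pos: [0.536, -0.09, 0.2121]
orientation: [-3.134, -0.204, 0.009]
force: [-0.5, -0.4, -1.2]
width: 0.0003
gripper_force: 0.0
```

```bash
python3 - <<'E'
from h import *
go((.5378,-.0898,.1415),.1265)
a=get_image("top")[115:245,215:365,::-1];b=get_image("scene")[150:280,190:340,::-1]
cv2.imwrite("pics/a2.png",cv2.resize(np.hstack([a,b]),(800,347),interpolation=cv2.INTER_CUBIC))
E
```

```text
t 1.5 pos [ 0.536  -0.09    0.2121] yaw 0.13 F [-0.5 -0.4 -1.2] w 0.0003 gf 0.0 j6 1.23
shift [0.0022 0.0001 0.0706] turn 0.0035
```

View pics/a2.png

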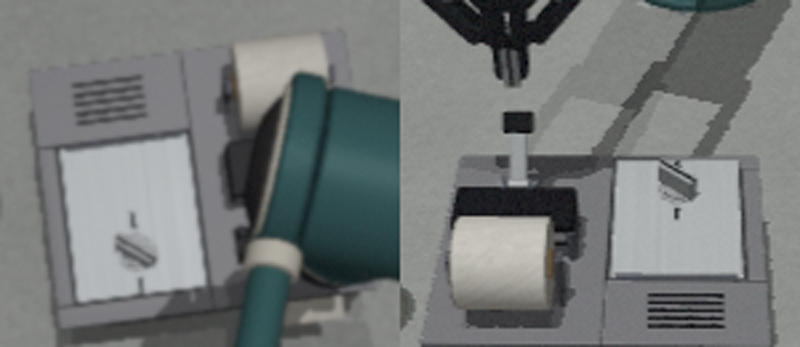

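The fingertips, at (512,80) in the right half, hang just in front of and above the paddle at (517,122), as planned. I'll push down now.

>>> arm_command([
  [0, [0.001, 0, 0.015], 0],
  [0, [0.001, 0, 0.027], 0],
  [0, [0.001, 0, 0.037], 0],
  [0, [0.001, 0, 0.047], 0],
  [0, [0.001, 0, 0.057], 0],
  [0, [0.001, 0, 0.065], 0],
  [0, [0.001, 0, 0.069], 0],
  [0, [0.001, 0, 0.071], 0],
])

```text
t: 2.4
ee_pos: [0.5383, -0.0914, 0.1433]
orientation: [-3.135, -0.199, 0.002]
force: [-1.7, -0.6, 1.8]
width: 0.0001
gripper_force: 0.7
```

```bash
python3 -c "
from h import *
go((.5378,-.0898,.140),.1265)"
```

```text
t 2.4 pos [ 0.5383 -0.0914  0.1433] yaw 0.1267 F [-1.7 -0.6  1.8] w 0.0001 gf 0.7 j6 1.23
shift [-0.0003 -0.0016  0.0033] turn 0.0002
```

Contact force is 1.8 N. I'll push to the stop.

>>> arm_command([
  [0, [0, 0, 0.002], 0],
  [0, [0, 0, 0.004], 0],
  [0, [0, 0, 0.004], 0],
])

```text
t: 2.7
ee_pos: [0.5391, -0.0913, 0.1405]
orientation: [3.135, 0.199, 0.001]
force: [-0.7, 0.3, 1.6]
width: 0.0001
gripper_force: 0.3
```

>>> arm_command([
  [0, [0, 0, 0.002], 0],
  [0, [0, 0, 0.003], 0],
  [0, [0, 0, 0.003], 0],
])

```text
t: 3.0
ee_pos: [0.5393, -0.0914, 0.1399]
orientation: [3.135, 0.199, 0.001]
force: [-6.6, 1.1, 14.8]
width: -0.0002
gripper_force: 7.1
```

>>> arm_command([
  [0, [0, 0, -0.03], 0],
  [0, [0, 0, -0.075], 0],
])

```text
t: 3.2
ee_pos: [0.5366, -0.0907, 0.2098]
orientation: [-3.133, -0.199, 0.01]
force: [1.4, -0.5, -0.1]
width: 0.0002
gripper_force: 0.0
```

```bash
python3 -c "
from h import *
go((.537,.0437,.19),.966)"
```

```text
t 3.2 pos [ 0.5366 -0.0907  0.2098] yaw 0.1269 F [ 1.4 -0.5 -0.1] w 0.0002 gf 0.0 j6 1.23
shift [ 0.0176 -0.1332  0.02  ] turn -0.8391
```

>>> arm_command([
  [0.06, [0.004, -0.04, 0], -0.14],
  [0.06, [0.009, -0.08, 0], -0.28],
  [0.06, [0.014, -0.12, 0], -0.42],
  [0.06, [0.017, -0.133, 0], -0.56],
  [0.06, [0.017, -0.133, 0], -0.7],
  [0.06, [0.017, -0.133, 0.01], -0.84],
  [0.06, [0.017, -0.133, 0.02], -0.84],
  [0.06, [0.017, -0.133, 0.02], -0.84],
])

```text
t: 4.0
ee_pos: [0.5376, 0.0428, 0.1902]
orientation: [-2.783, -1.455, 0.005]
force: [0.1, -0.2, -0.6]
width: 0.0601
gripper_force: 0.0
```

```bash
python3 - <<'E'
from h import *
go((.537,.0437,.114),.966)
a=get_image("top")[115:245,215:365,::-1];b=get_image("scene")[150:280,190:340,::-1]
cv2.imwrite("pics/a3.png",cv2.resize(np.hstack([a,b]),(800,347),interpolation=cv2.INTER_CUBIC))
E
```

```text
t 4.0 pos [0.5376 0.0428 0.1902] yaw 0.9636 F [ 0.1 -0.2 -0.6] w 0.0601 gf 0.0 j6 0.64
shift [ 0.0005 -0.0008  0.0762] turn -0.0024
```

View pics/a3.png

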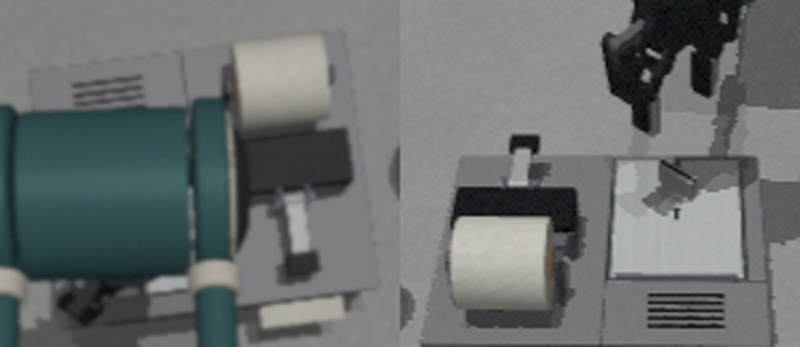

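The lever is down: its paddle now lies forward at (300,262) in the top half. The open fingers, at (647,130) and (703,90) in the scene half, straddle the wing at (678,178) across the slot. I'll descend and grip.

>>> arm_command([
  [0.06, [0, -0.001, 0.03], 0],
  [0.06, [0, -0.001, 0.055], 0],
  [0.06, [0, -0.001, 0.07], 0],
  [0.06, [0, -0.001, 0.075], 0],
  [0.06, [0, -0.001, 0.075], 0],
])

```text
t: 4.6
ee_pos: [0.538, 0.0432, 0.117]
orientation: [-2.782, -1.459, 0.001]
force: [-0.4, 0.4, 0.1]
width: 0.0605
gripper_force: 0.0
```

>>> arm_command([
  [0.03, [0, 0, 0], 0],
  [0.02, [0, 0, 0], 0],
  [0.0, [0, 0, 0], 0],
  [0.0, [0, 0, 0], 0],
  [0.0, [0, 0, 0], 0],
  [0.0, [0, 0, 0], 0],
], squeeze=30)

```text
t: 5.2
ee_pos: [0.5379, 0.044, 0.1176]
orientation: [-2.781, -1.459, -0.001]
force: [-1.4, 4.4, 2.7]
width: 0.0091
gripper_force: 30.3
```

```bash
python3 -c "
from h import *
go((.537,.0437,.114),.1265)"
```

```text
t 5.2 pos [0.5379 0.044  0.1176] yaw 0.9665 F [-1.4  4.4  2.7] w 0.0091 gf 30.3 j6 0.64
shift [-0.0008 -0.0006  0.0036] turn 0.84
```

>>> arm_command([
  [0.0, [0, 0, 0], 0.11],
  [0.0, [0, 0, 0], 0.22],
  [0.0, [0, 0, 0], 0.33],
  [0.0, [0, 0, 0], 0.44],
  [0.0, [0, 0, 0], 0.55],
  [0.0, [0, 0, 0], 0.66],
  [0.0, [0, 0, 0], 0.76],
  [0.0, [0, 0, 0], 0.84],
])

```text
t: 6.0
ee_pos: [0.538, 0.0436, 0.1172]
orientation: [-3.135, -0.194, 0.0]
force: [-0.2, 3.0, 0.3]
width: 0.0092
gripper_force: 29.3
```

>>> arm_command([
  [0.0, [0, 0, 0], 0],
  [0.0, [0, 0, 0], 0],
])

```text
t: 6.2
ee_pos: [0.538, 0.0436, 0.1172]
orientation: [-3.135, -0.202, 0.0]
force: [-2.3, 3.6, 0.9]
width: 0.0088
gripper_force: 29.2
```

```bash
python3 -c "
from h import *
go((.537,.0437,.16),.1265)"
```

```text
t 6.2 pos [0.538  0.0436 0.1172] yaw 0.1287 F [-2.3  3.6  0.9] w 0.0088 gf 29.2 j6 1.48
shift [-0.001  -0.0003 -0.0428] turn 0.0022
```

>>> arm_command([
  [0.05, [0, 0, 0], 0],
  [0.05, [0, 0, 0], 0],
  [0.05, [0, 0, 0], 0],
  [0.05, [0, 0, -0.02], 0],
  [0.05, [0, 0, -0.06], 0],
  [0.05, [0, 0, -0.09], 0],
  [0.05, [0, 0, -0.09], 0],
])

```text
t: 6.9
ee_pos: [0.5419, 0.043, 0.2131]
orientation: [3.134, 0.199, 0.016]
force: [0.7, -0.9, 0.2]
width: 0.05
gripper_force: 0.0
```

```bash
python3 - <<'E'
from h import *
go((.537,.0437,.114),.1265)
b=get_image("scene")[180:280,240:340,::-1]
cv2.imwrite("pics/a4.png",cv2.resize(b,(600,600),interpolation=cv2.INTER_CUBIC))
E
```

```text
t 6.9 pos [0.5419 0.043  0.2131] yaw 0.127 F [ 0.7 -0.9  0.2] w 0.05 gf 0.0 j6 1.48
shift [-0.0058 -0.0014  0.099 ] turn 0.0005
```

View pics/a4.png

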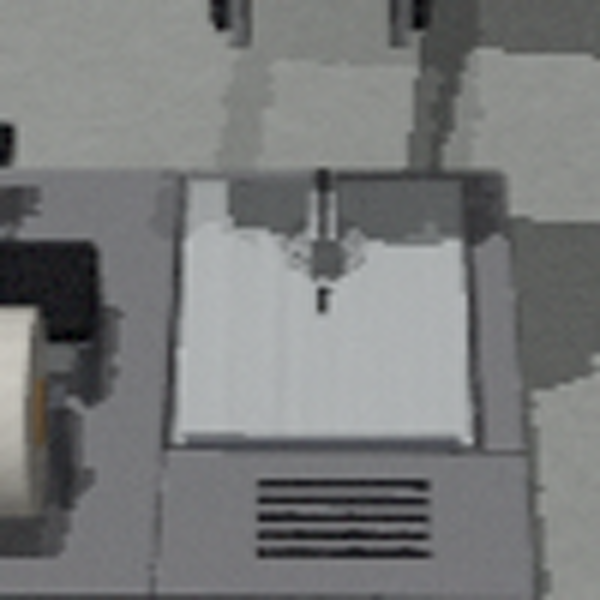

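The slot at (322,170–240) lies in line with the notch at (322,300), so the fastener is lined up. I'll press the panel with the fingertips on either side of the wing, slightly forward of it.

>>> arm_command([
  [0.05, [-0.02, -0.001, 0.04], 0],
  [0.05, [-0.02, -0.001, 0.08], 0],
  [0.05, [-0.02, -0.001, 0.095], 0],
  [0.05, [-0.02, -0.001, 0.1], 0],
  [0.05, [-0.02, -0.001, 0.1], 0],
])

```text
t: 7.45
ee_pos: [0.518, 0.0417, 0.1069]
orientation: [3.135, 0.199, -0.002]
force: [-0.5, 0.2, 1.7]
width: 0.0502
gripper_force: 0.8
```

```bash
python3 -c "
from h import *
go((.522,.0418,.1),.1265)"
```

```text
t 7.45 pos [0.518  0.0417 0.1069] yaw 0.1269 F [-0.5  0.2  1.7] w 0.0502 gf 0.8 j6 1.48
shift [0.004  0.0004 0.0069] turn 0.0004
```

>>> arm_command([
  [0.05, [0, 0, 0.002], 0],
  [0.05, [0, 0, 0.004], 0],
  [0.05, [0, 0, 0.006], 0],
  [0.05, [0, 0, 0.006], 0],
])

```text
t: 7.85
ee_pos: [0.5198, 0.0418, 0.1025]
orientation: [3.135, 0.199, 0.006]
force: [1.8, 1.4, 4.1]
width: 0.0497
gripper_force: 1.7
```

>>> arm_command([
  [0.05, [0, 0, 0.002], 0],
  [0.05, [0, 0, 0.004], 0],
  [0.05, [0, 0, 0.004], 0],
])

```text
t: 8.15
ee_pos: [0.5196, 0.0418, 0.098]
orientation: [3.135, 0.199, 0.005]
force: [3.7, -0.7, 5.1]
width: 0.0501
gripper_force: 2.5
```

>>> arm_command([
  [0.05, [0, 0, 0.002], 0],
  [0.05, [0, 0, 0.003], 0],
  [0.05, [0, 0, 0.003], 0],
])

```text
t: 8.45
ee_pos: [0.5197, 0.0418, 0.0966]
orientation: [3.135, 0.199, 0.005]
force: [-1.6, -1.0, 15.1]
width: 0.0503
gripper_force: 7.1
```

>>> arm_command([
  [0.05, [0, 0, 0.001], 0],
  [0.05, [0, 0, 0.001], 0],
  [0.05, [0, 0, 0.001], 0],
])

```text
t: 8.75
ee_pos: [0.5197, 0.0418, 0.0963]
orientation: [3.135, 0.199, 0.005]
force: [-3.3, -0.5, 19.3]
width: 0.0499
gripper_force: 9.6
```

```bash
python3 - <<'E'
from h import *
b=get_image("scene")[160:280,200:340,::-1]
cv2.imwrite("pics/a5.png",cv2.resize(b,(700,600),interpolation=cv2.INTER_CUBIC))
E
```

```text
(no output)
```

View pics/a5.png

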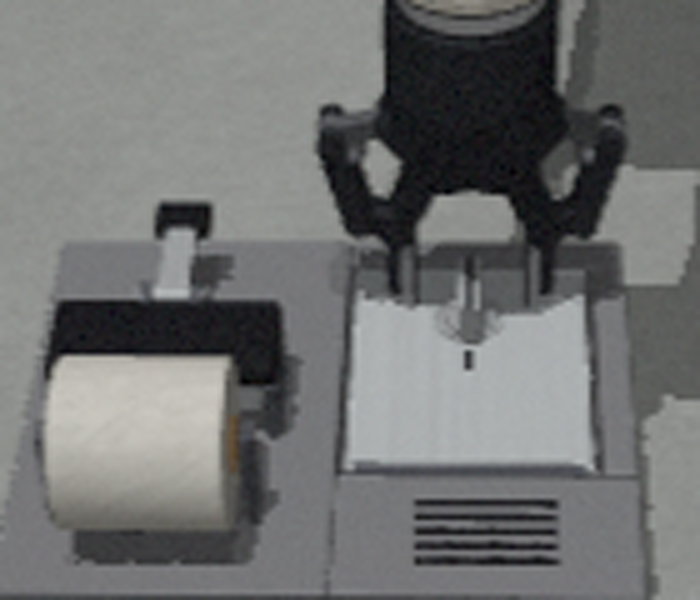

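The fingers at (405,280) and (535,280) press the panel on both sides of the wing. The slot is in line with the notch at (468,358), and the paddle at (185,218) is where the lowered lever should be. I'll hand in now.

```bash
python3 -c "
from rig import *
print(job_done())"
```

```text
the job is handed in; nothing more can be done
None
```

I handed the job in with the lever pushed to its stop, the slot lined up with the notches, and the gripper still holding the panel at its stop with about 19 N; the hand-in returned no verdict.

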